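# Price check: hold the red ornament box up to the scanner

## Robot

A 6-joint arm with a two-finger parallel gripper is mounted at the origin on the work surface. World frame = base frame: x ahead of the robot, y to its left, z up, the work surface at z = 0. Lengths are in m, angles in rad, forces in N, time in s.
With the tool pointing down it reaches from about 0.375 to 0.9 m from the base axis. Payload 3.1 kg.
Tool frame: the origin (TCP) lies midway between the tips of the shut fingers; the grasp point (between the pads) lies 19 mm behind it; z points along the fingers, y is the line along which they close (so a half turn about z gives the same grasp; the last joint's range is limited). The gripper opens to 87 mm and grips with 3 to 60 N. Pads are 19 mm wide; open, the fingers measure 117 mm over their backs; the gripper's body (75 mm by 190 mm) begins 51 mm behind the grasp point.
Start: joints at [0.967, 0.527, 1.433, -0, 1.181, -0.178], TCP at [0.258, 0.569, 0.223] pointing down, gripper open.
Joint ranges: [-3.08, 3.08], [-0.75, 2.2], [0.22, 2.44], [-1.43, 4.57], [0, 2.65], [-2.85, 2.85]. Speed limits (rad/s): [2.79, 2.79, 3.14, 3.14, 3.14, 3.14].

## Interface

Orientations are given as a unit quaternion [x, y, z, w].
In Python, from rig import robot gives the robot as it stands.
- The arm moves only by the shell command python3 -m jog 'ROWS' [FORCE]. ROWS is a JSON object of lists of equal length, an entry for each row: "dp": the shift along the tool's x, y, z in mm, a list of three; "delta_rot": the turn, a rotation vector about the tool's x, y, z in rad, a list of three; "gripper": the opening, from -1 (shut) to 1 (fully open). A call has 1 to 12 rows; each row is the pose to reach, as a shift and turn from the pose commanded when the call began, along the tool's axes at that moment; what a row does not reach only later rows make up. A row lasts 1/10 s, in which the tool goes at most 50 mm and 8.59 degrees, less where a joint would pass 70% of its speed; a pose out of reach is approached as far as the arm can. A call with a gripper value outside its range is refused whole. The fingers move at their own pace and stop on an object; FORCE is the grip in N (left out, the last holds). Time passes only in rows, so rows that repeat a pose let the fingers close. It gives the time, the measured TCP pose, the force, the opening and the grip force at its end, in the units of the state.
- robot.get_obs(): the state, without advancing time (a new reading comes with each control period).
- robot.camera(name): name is "scene" or "top" or "wrist"; returns the picture (420x560x3 uint8, red, green, blue); there is no depth.
- robot.camera_model(name): a dict with "fx", "fy", "cx", "cy" (pixels), "k1" (the pictures are not rectified: a ray, as slopes to the right and down, at radius r is drawn at 1 + k1 r^2 times it, then the intrinsics apply), "xyz" and "orientation" of the camera in the world; the wrist camera has in their place "T_tool_cam" (4x4, takes a point from camera to tool coordinates, whose origin is the TCP and whose axes are the flange's). Camera axes: x right, y down, z forward; pixel columns grow to the right and rows downward; lengths in m; the calibration is good to about 2 mm. A picture is of the moment at which its call begins: read the wrist's pose just before it. camera_model takes no time and is no camera call.
- robot.hand_in(): hands the job in; it is judged then, once.
Trained networks look in the newest picture that a camera, given by its name, has taken for a name from the list of things; names that differ only in an ending like _2 or _b are one class to them, and where a whole thing is asked for, a point or a joint stands for the part that bears it (a point fixed in the world has none). Each returns a list of dicts, best first, with "score" (0 to 1); they miss things now and then, are a little off and sometimes report something else, mostly with a low value. They report only what shows in the picture. A call takes as long as a camera call. They do not tell look-alikes from the thing itself.
- robot.search_frame(name, camera): "rect" ([left, top, right, bottom] in pixels, round what is visible of it).
The state is a dict: "time": time; "q": joint angles; "joint_velocities": joint speeds; "joint_torque": joint torques, N m; "position": TCP position; "tool_rot": TCP orientation; "ft_force": force on the tool from outside, world axes, zero at the start; "moment": the same for the moment, N m; "grip_width": finger opening in m; "grip_force": force on a finger pad.
Only numpy, scipy, OpenCV 4.12 (cv2) and the standard library are available. Lean on these libraries where they do the work, as an engineer would, in place of code of your own. Each camera call takes 0.05 s, during which the arm holds its last target. There are 200 camera calls.

## Task

A customer wants the price of the red ornament box: draw it straight out from under the display riser without bumping the riser, leaving everything else standing where it is. Then hold it up in the air in front of the barcode scanner on its stand, right way up, with the barcode on the back of the box squarely facing the tilted scanner window, centred on it and about 10 cm from it, without touching the scanner. Finish while holding it steady there, still in the gripper.

Things in the scene. Friction and masses are not known exactly. Their poses are not given: they have to be found in the camera images.
- red_box: the red carton, 120 mm deep (x) x 56 wide (y) x 64 high (z), about 0.16 kg, rigid. Origin at the centre of its underside; z up; x points from its front (picture panel, towards the robot) to its back (barcode). It stands in one of three places under the riser, 112 mm apart (56 mm free between boxes): the front 55 to 75 mm stick out before the deck, the back end is under it.
- red_label (a point): centre of the barcode label (46 x 36 mm, white with black bars) on the back face (+x) of the red box: 60 mm behind and 32 mm above the box's origin; axes as the box
- riser: fixed wooden display riser (open bridge), 200 mm deep (x) x 370 wide (y); deck underside 78 mm above the table (14 mm above the boxes), deck top 92 mm; a leg at each end, front and back open. Origin on the table under its middle; x points away from the robot's side, so the deck's front edge is at x = -100 mm; z up. The samples stand 50 mm or more behind that edge.
- white_box: white carton under the riser, same size and build as the red box (120 x 56 x 64 mm); origin at the centre of its underside; stock to be left standing where it is
- green_box: green carton under the riser, same size and build as the red box (120 x 56 x 64 mm); origin at the centre of its underside; stock to be left standing where it is
- scanner: fixed barcode scanner stand: round black foot 116 mm across, stem and fork, the fork's pivots 210 mm above the table; origin on the table under the pivots, its front (-x) is the scanner's window side
- scanner_head: the scanner's grey head, 60 mm deep (x) x 78 wide (y) x 90 high (z), in the fork, tilted so that its window looks 0.05 to 0.45 rad down; stiff, stays as it is. Origin at its centre on the pivot axis. The dark red window (56 x 44 mm) is centred on its front face, 34 mm from the origin along -x, and looks along -x towards the robot's side; z is the head's own up
- scan_spot (a point): the point in the air 100 mm straight out from the window's centre (134 mm along -x from the head's origin), where the barcode's centre belongs; axes as the head. The label faces the window squarely, right way up, when the box's x, y and z axes are parallel to the head's and point the same way
- angel: white winged figurine, 60 mm across the foot, 129 mm tall, on the riser's deck; origin at the centre of its foot
- frame: white picture frame with easel leg, 135 mm wide, 150 mm tall, about 75 mm deep with the leg, on the riser's deck; origin under the front panel
- pink_mug: pink mug, 82 mm across, 95 mm tall, on the table to the right; origin at the centre of its underside
- white_mug: white mug, 82 mm across, 95 mm tall, on the table at the back between riser and scanner; origin at the centre of its underside
- dome: red glass paperweight, 72 mm across, 32 mm high, on the table at the left; origin at the centre of its underside
There are look-alikes about, which are no part of the job. What is shaped like the white_box but purple or yellow is not meant.

How it is judged:
On the way:
1. the red box is drawn clear of the riser's deck, its back end in front of the deck's front edge (x of red_label in the frame of riser below -0.102 m and contact force between red_box and riser below 0.5 N and contact force between red_box and the fingers above 1 N), for 0.1 s.
At the end, for the whole second after the job is handed in: Red box held in the air by the gripper alone (underside over 50 mm up), right way up: barcode 70 to 130 mm from the scanner window, facing it, within 25 mm of its centre line, box axes within 0.25 rad of the head's; steady, clear of riser and scanner; the rest upright, within 20 mm of its start (x of red_label in the frame of scanner_head between -0.164 and -0.104 m and y of red_label in the frame of scanner_head between -0.025 and 0.025 m and z of red_label in the frame of scanner_head between -0.025 and 0.025 m and x of red_box in the frame of scanner_head below -0.13 m and angle between the x axis of red_box and the x axis of scanner_head, either way round below 0.25 rad and angle between the z axis of red_box and the z axis of scanner_head, either way round below 0.25 rad and angle between red_box's own z axis and vertical below 0.9 rad and height (world z) of red_box above 0.05 m and contact force between red_box and the fingers above 2 N and contact force between red_box and riser below 0.2 N and contact force between red_box and scanner below 0.2 N and linear speed of red_box below 0.03 m/s and angular speed of red_box below 0.2 rad/s and distance of each of white_box, green_box, angel, frame, pink_mug, white_mug, dome from where it was at the start of the episode below 0.02 m and angle between each of white_box, green_box, angel, frame, pink_mug, white_mug, dome's own z axis and vertical below 0.4 rad); the arm keeps its last pose, push and grip.
It fails at once if another thing was pushed or knocked out of place (more than 20 mm) or tipped over (distance of any of white_box, green_box, angel, frame, pink_mug, white_mug, dome from where it was at the start of the episode above 0.02 m or angle between any of white_box, green_box, angel, frame, pink_mug, white_mug, dome's own z axis and vertical above 0.4 rad).
It fails at once if the riser was bumped by the red box (more than 5 N) (contact force between red_box and riser above 5 N).
It fails at once if the riser was bumped by the robot (more than 5 N) (contact force between any of the arm, the fingers and riser above 5 N).
It fails at once if the scanner was touched (more than 1 N) (contact force between scanner and anything else above 1 N).
It also fails if it takes over 45 s, if anything falls off the work surface, if the arm or the gripper's body presses on something with over 40 N, if the wrist force passes 120 N, or if a joint passes its speed limit or range.

## Working session

There is one attempt and no reset: what is moved stays moved. The work goes in short steps, Python scripts to look and compute and a shell command to move; the robot and the scene stay as the last step left them, time stands still between calls to the robot, and variables do not carry over. Pictures are saved under pics/ and viewed, at most 10 in all, crops included, and the job is handed in when it is done.

```bash
ls; mkdir -p pics; python3 - <<'E'
from rig import robot
import cv2
for n in ("scene","top"):
    im=robot.camera(n); cv2.imwrite(f"pics/{n}0.png",im[:,:,::-1])
    print(n,robot.camera_model(n))
    for t in ("red_box","riser","white_box","green_box","scanner","scanner_head","angel","frame","pink_mug","white_mug","dome"):
        print(t,[(round(d['score'],2),[round(v) for v in d['rect']]) for d in robot.search_frame(t,n)][:3])
o=robot.get_obs();print(o['position'],o['tool_rot'],o['time'])
print(robot.camera_model("wrist"))
E
```

```text
pics
scene {'fx': 424.419020645047, 'fy': 424.419020645047, 'cx': 271.52463932957085, 'cy': 204.15486187933163, 'k1': -0.07439224715131483, 'xyz': array([ 1.29772497, -0.37345292,  0.81568553]), 'orientation': array([ 0.75238337,  0.48415244, -0.23622733, -0.3790941 ])}
red_box [(0.44, [170, 254, 193, 268])]
riser [(0.68, [152, 245, 332, 361]), (0.23, [171, 252, 191, 264])]
white_box [(0.78, [308, 218, 353, 266]), (0.74, [280, 172, 321, 197]), (0.68, [227, 202, 272, 236])]
green_box [(0.59, [214, 249, 231, 258])]
scanner [(0.85, [385, 171, 437, 264]), (0.42, [152, 244, 335, 364])]
scanner_head [(0.63, [76, 235, 134, 282]), (0.59, [402, 172, 442, 213])]
angel [(0.73, [164, 252, 203, 310])]
frame [(0.96, [246, 213, 302, 293])]
pink_mug []
white_mug [(0.77, [341, 251, 384, 307])]
dome [(0.64, [360, 183, 382, 196])]
top {'fx': 409.1533868015949, 'fy': 409.1533868015949, 'cx': 281.4669805729746, 'cy': 206.86185553294715, 'k1': -0.02886637346223816, 'xyz': array([0.23572385, 0.00436558, 1.42609753]), 'orientation': array([ 0.71414586, -0.69264151,  0.07223358, -0.0708925 ])}
red_box [(0.66
[... 369 characters left out ...]
])]
white_mug [(0.62, [159, 134, 207, 184])]
dome [(0.8, [152, 237, 172, 253]), (0.51, [288, 140, 333, 163])]
[0.25810639 0.56916606 0.22254271] [ 2.11276134e-01  9.77426414e-01 -1.78115225e-05  9.20064343e-06] 1.2
{'fx': 376.1689683945289, 'fy': 376.1689683945289, 'cx': 283.5799612353919, 'cy': 214.81990461498154, 'k1': -0.09864890143624296, 'T_tool_cam': array([[-1.84044348e-05, -9.59951453e-01, -2.80166392e-01,
         7.72957890e-02],
       [ 9.99999986e-01,  2.95371565e-05, -1.66896074e-04,
        -3.08787442e-04],
       [ 1.68487447e-04, -2.80166391e-01,  9.59951439e-01,
        -1.62016683e-01],
       [ 0.00000000e+00,  0.00000000e+00,  0.00000000e+00,
         1.00000000e+00]])}
```

```bash
python3 - <<'E'
import cv2
a=cv2.imread("pics/top0.png")[110:290,140:440]; cv2.imwrite("pics/topc.png",cv2.resize(a,(800,480),interpolation=cv2.INTER_CUBIC))
E
```

```text
(no output)
```

View pics/topc.png

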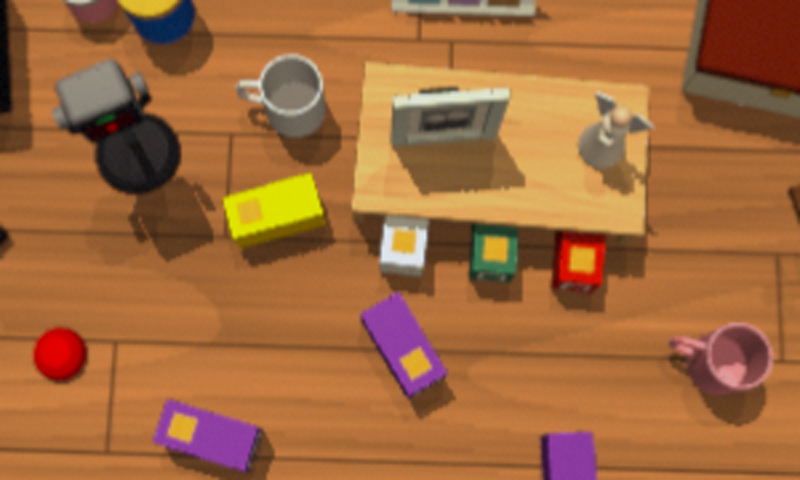

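View pics/scene0.png

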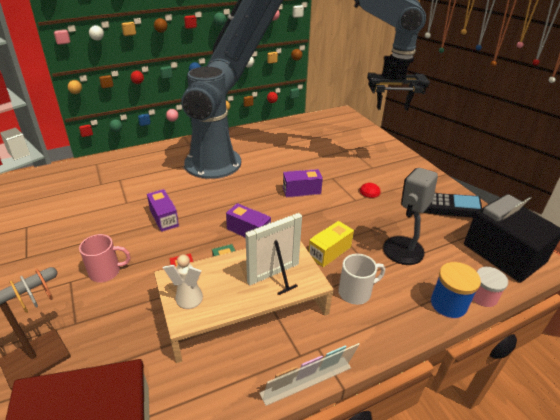

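```bash
cat > h.py <<'E'
import numpy as np, cv2
from rig import robot
from scipy.spatial.transform import Rotation as R
from scipy.optimize import least_squares
def cam(n,obs=None):
    m=robot.camera_model(n)
    if n=="wrist":
        T=np.eye(4);T[:3,:3]=R.from_quat(obs['tool_rot']).as_matrix();T[:3,3]=obs['position']
        T=T@m['T_tool_cam'];return m,T[:3,:3],T[:3,3]
    return m,R.from_quat(m['orientation']).as_matrix(),np.array(m['xyz'])
def proj(P,c):
    m,Rc,t=c; p=(np.atleast_2d(P)-t)@Rc; s=p[:,:2]/p[:,2:]
    s=s*(1+m['k1']*(s**2).sum(1,keepdims=True)); return s*[m['fx'],m['fy']]+[m['cx'],m['cy']]
def ray(uv,c):
    m,Rc,t=c; d=(np.atleast_2d(uv)-[m['cx'],m['cy']])/[m['fx'],m['fy']]; s=d.copy()
    for _ in range(20): s=d/(1+m['k1']*(s**2).sum(1,keepdims=True))
    return np.c_[s,np.ones(len(s))]@Rc.T,t
def atz(uv,z,c):
    d,t=ray(uv,c); return t+d*((z-t[2])/d[:,2:])
E
python3 - <<'E'
from h import *
np.set_printoptions(precision=4,suppress=True)
c=cam("top"); f=lambda L:[(140+x*.375,110+y*.375) for x,y in L]
print("riser",atz(f([(355,212),(645,235),(650,88),(365,62)]),.092,c))
print("red top",atz(f([(556,235),(604,237),(603,282),(556,278)]),.064,c))
print("green",atz(f([(474,228),(517,228),(516,272),(473,270)]),.064,c))
print("foot",atz(f([(138,153)]),.008,c),"headtop",atz(f([(97,92)]),.25,c),"win",atz(f([(112,122)]),.2,c))
E
```

```text
riser [[ 0.5686  0.0358  0.092 ]
 [ 0.5504 -0.3297  0.092 ]
 [ 0.746  -0.3402  0.092 ]
 [ 0.7694  0.0297  0.092 ]]
red top [[ 0.5534 -0.2222  0.064 ]
 [ 0.5527 -0.2838  0.064 ]
 [ 0.4939 -0.2819  0.064 ]
 [ 0.4973 -0.222   0.064 ]]
green [[ 0.5593 -0.1168  0.064 ]
 [ 0.561  -0.172   0.064 ]
 [ 0.5035 -0.171   0.064 ]
 [ 0.5043 -0.1162  0.064 ]]
foot [[0.6627 0.3344 0.008 ]] headtop [[0.6607 0.3302 0.25  ]] win [[0.642  0.3233 0.2   ]]
```

```bash
cat >> h.py <<'E'
def toolR(yaw,pitch):  # yaw: forward heading, pitch: lean of the fingers forward from straight down
    h=np.array([np.cos(yaw),np.sin(yaw),0]);u=np.array([0,0,1.])
    z=np.sin(pitch)*h-np.cos(pitch)*u; x=-np.cos(pitch)*h-np.sin(pitch)*u
    return np.c_[x,np.cross(z,x),z]
def rel(p,Rt,o=None):
    o=o or robot.get_obs(); R0=R.from_quat(o['tool_rot']).as_matrix()
    dp=R0.T@(np.array(p)-o['position'])*1000; rv=R.from_matrix(R0.T@Rt).as_rotvec()
    print("dp",dp.round(1),"|",np.linalg.norm(dp).round(),"rot",rv.round(3),np.linalg.norm(rv).round(2))
E
python3 -c "
from h import *
rel([.42,.25,.33],toolR(.3,.8))"
```

```text
dp [-279.3 -223.8 -107.4] | 374.0 rot [-0.29  -0.764 -0.686] 1.07
```

```bash
python3 -m jog '{"dp":[[-279,-224,-107],[-279,-224,-107],[-279,-224,-107],[-279,-224,-107],[-279,-224,-107],[-279,-224,-107],[-279,-224,-107],[-279,-224,-107],[-279,-224,-107],[-279,-224,-107]],"delta_rot":[[-0.29,-0.76,-0.69],[-0.29,-0.76,-0.69],[-0.29,-0.76,-0.69],[-0.29,-0.76,-0.69],[-0.29,-0.76,-0.69],[-0.29,-0.76,-0.69],[-0.29,-0.76,-0.69],[-0.29,-0.76,-0.69],[-0.29,-0.76,-0.69],[-0.29,-0.76,-0.69]],"gripper":[1,1,1,1,1,1,1,1,1,1]}'
python3 - <<'E'
from h import *
o=robot.get_obs(); im=robot.camera("wrist"); cv2.imwrite("pics/w1.png",im[:,:,::-1])
np.savez("w1.npz",position=o['position'],tool_rot=o['tool_rot'])
print(o['time'],o['position'],toolR(.3,.8)-R.from_quat(o['tool_rot']).as_matrix())
for t in ("scanner","scanner_head"): print(t,robot.search_frame(t,"wrist"))
E
```

```text
time: 2.2
position: [0.42, 0.2487, 0.3302]
tool_rot: [-0.139, 0.911, 0.058, 0.384]
ft_force: [0.1, -0.0, 0.8]
grip_width: 0.0868
grip_force: 0.0
2.2 [0.42002387 0.24873568 0.33020116] [[ 0.00051047  0.00248117  0.00157219]
 [ 0.0027681   0.00077152 -0.00076754]
 [-0.00127477  0.0009495   0.00130951]]
scanner [{'rect': [247.9, 96.8, 342.5, 295.2], 'score': 0.83}]
scanner_head [{'rect': [259.2, 210.0, 326.3, 292.1], 'score': 0.96}]
```

View pics/w1.png

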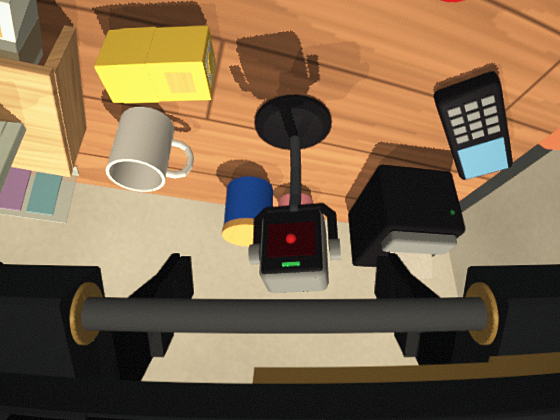

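```bash
python3 - <<'E'
import cv2
a=cv2.imread("pics/w1.png")[195:300,235:355]; cv2.imwrite("pics/w1c.png",cv2.resize(a,None,fx=5.5,fy=5.5,interpolation=cv2.INTER_CUBIC))
E
```

```text
(no output)
```

View pics/w1c.png

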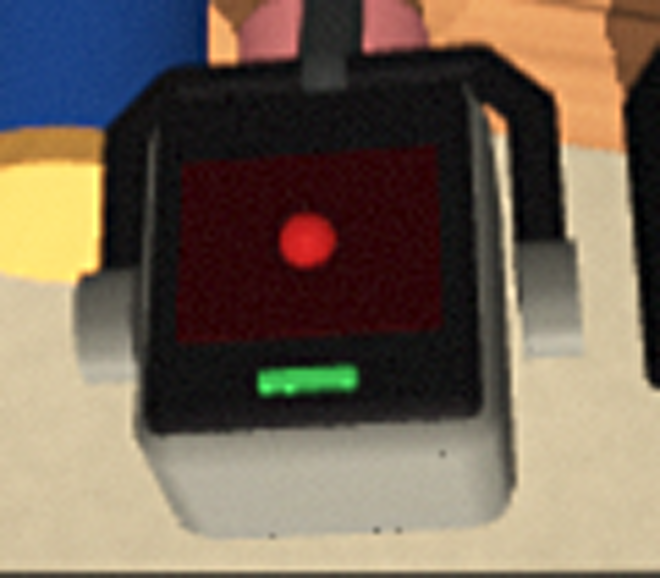

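```bash
python3 - <<'E'
from h import *
np.set_printoptions(precision=4,suppress=True)
d=dict(np.load("w1.npz")); c=cam("wrist",d)
uv=np.array([(180,163),(437,147),(441,327),(177,343),(307,241),(143,432),(482,415),(195,537),(508,513)])/5.5+[235,195]-.4
P=np.array([(-34,-28,-22),(-34,28,-22),(-34,28,22),(-34,-28,22),(-34,0,0),(-30,-39,45),(-30,39,45),(30,-39,45),(30,39,45)])/1000
w=np.array([1,1,1,1,1,.5,.5,.3,.3])[:,None]
def Rh(y,t): return (R.from_euler('z',y)*R.from_euler('y',-t))
for fixz in (1,0):
  def f(q): return np.r_[((proj(Rh(q[3],q[4]).apply(P)+q[:3],c)-uv)*w).ravel(),(q[2]-.21)*(1000 if fixz else 0)]
  s=least_squares(f,[.66,.33,.21,.3,.2],x_scale=[.1]*5); q=s.x
  print(q,s.cost,s.fun.round(1))
  J=s.jac;print(np.sqrt(np.diag(np.linalg.inv(J.T@J)))*.5)
  print("spot",q[:3]+Rh(q[3],q[4]).apply([-.134,0,0]))
E
```

```text
[0.6695 0.3412 0.2091 0.4765 0.1113] 9.987291950966458 [ 0.7  0.2 -0.2 -0.5 -0.  -0.7 -0.4 -0.5  0.1 -0.1 -1.9  1.8  1.7  1.4
 -0.7  1.3  0.7  1.7 -0.9]
[0.0014 0.0007 0.0005 0.0163 0.0156]
spot [0.5511 0.2801 0.1942]
[0.6846 0.3457 0.1996 0.46   0.0362] 5.4601113489431246 [ 1.1 -0.1 -1.2 -0.3 -0.7 -0.5  0.7 -0.6  0.1  0.  -1.   1.4  1.1  1.3
 -0.5 -0.1  0.1  0.4 -0. ]
[0.003  0.0011 0.0017 0.017  0.0211]
spot [0.5646 0.2862 0.1947]
```

```bash
python3 - <<'E'
from h import *
np.set_printoptions(precision=4,suppress=True)
d=dict(np.load("w1.npz")); c=cam("wrist",d)
uv=np.array([(180,163),(437,147),(441,327),(177,343),(307,241)])/5.5+[235,195]-.4
P=np.array([(-34,-28,-22),(-34,28,-22),(-34,28,22),(-34,-28,22),(-34,0,0)])/1000
def Rh(y,t): return (R.from_euler('z',y)*R.from_euler('y',-t))
for fixz in (1,0):
  def f(q): return np.r_[((proj(Rh(q[3],q[4]).apply(P)+q[:3],c)-uv)).ravel(),(q[2]-.21)*(1000 if fixz else 0)]
  s=least_squares(f,[.66,.33,.21,.3,.2],x_scale=[.1]*5); q=s.x
  print(q,s.cost,s.fun.round(1))
  J=s.jac;print(np.sqrt(np.diag(np.linalg.inv(J.T@J)))*.5)
  print("spot",q[:3]+Rh(q[3],q[4]).apply([-.134,0,0]))
rel([.43,-.24,.28],toolR(-.04,.2))
rel([.36,.08,.30],toolR(.2,.6))
E
```

```text
[0.6679 0.3398 0.2099 0.4531 0.096 ] 0.33316788132187747 [ 0.3  0.  -0.1 -0.2  0.3  0.1 -0.6 -0.1  0.1  0.3 -0.1]
[0.0016 0.0009 0.0005 0.0241 0.0195]
spot [0.548  0.2814 0.1971]
[0.6705 0.3406 0.2082 0.4502 0.0796] 0.2765046124864867 [ 0.4 -0.1 -0.3 -0.2  0.1  0.1 -0.4 -0.1  0.1  0.3 -0. ]
[0.0042 0.0014 0.0027 0.0248 0.0319]
spot [0.5502 0.2824 0.1975]
dp [ 130.1 -470.2  -62.1] | 492.0 rot [0.166 0.591 0.304] 0.68
dp [  96.3 -143.8  -55.9] | 182.0 rot [0.066 0.196 0.077] 0.22
```

```bash
python3 -m jog '{"dp":[[130,-470,-62],[130,-470,-62],[130,-470,-62],[130,-470,-62],[130,-470,-62],[130,-470,-62],[130,-470,-62],[130,-470,-62],[130,-470,-62],[130,-470,-62],[130,-470,-62],[130,-470,-62]],"delta_rot":[[0.17,0.59,0.3],[0.17,0.59,0.3],[0.17,0.59,0.3],[0.17,0.59,0.3],[0.17,0.59,0.3],[0.17,0.59,0.3],[0.17,0.59,0.3],[0.17,0.59,0.3],[0.17,0.59,0.3],[0.17,0.59,0.3],[0.17,0.59,0.3],[0.17,0.59,0.3]],"gripper":[1,1,1,1,1,1,1,1,1,1,1,1]}'
python3 - <<'E'
from h import *
o=robot.get_obs(); im=robot.camera("wrist"); cv2.imwrite("pics/w2.png",im[:,:,::-1])
np.savez("w2.npz",position=o['position'],tool_rot=o['tool_rot'])
print(o['q'])
E
```

```text
time: 3.55
position: [0.431, -0.2392, 0.2794]
tool_rot: [0.019, 0.995, -0.004, 0.099]
ft_force: [-0.3, -0.2, -0.3]
grip_width: 0.087
grip_force: 0.0
[-0.82152694  0.20545856  1.80846144  0.16380791  0.98862979 -2.43550767]
```

View pics/w2.png

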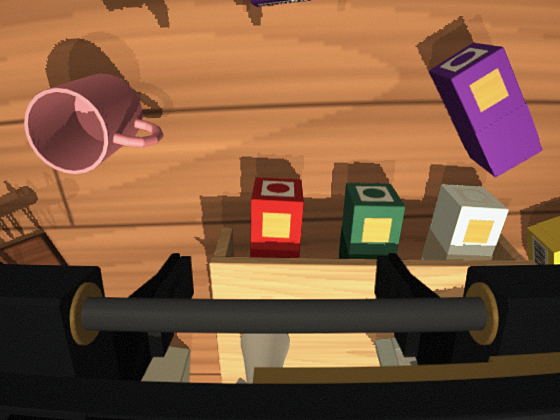

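```bash
python3 - <<'E'
import cv2
a=cv2.imread("pics/w2.png")[165:275,195:345]; cv2.imwrite("pics/w2c.png",cv2.resize(a,None,fx=5,fy=5,interpolation=cv2.INTER_CUBIC))
E
```

```text
(no output)
```

View pics/w2c.png

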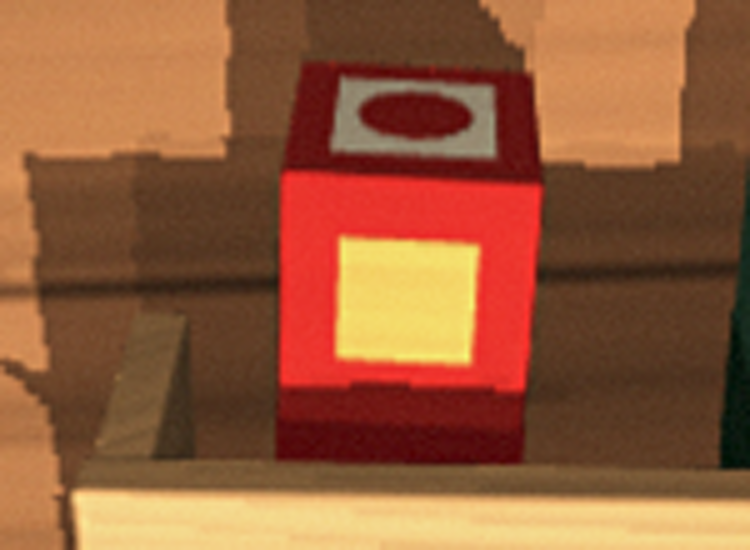

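```bash
python3 - <<'E'
from h import *
np.set_printoptions(precision=4,suppress=True)
c=cam("wrist",dict(np.load("w2.npz"))); g=lambda L:np.array(L)/5+[195,165]-.4
uv=g([(303,63),(533,72),(283,172),(542,184)]); s=g([(276,460),(523,462)])
print(atz(uv[:2],0,c),atz(uv[2:],.064,c),atz(s,.064,c))
e=atz(g([(78,488),(750,498)]),.092,c);print("edge",e,atz(g([(85,460),(745,470)]),.078,c))
P=np.array([(-60,-28,0),(-60,28,0),(-60,-28,64),(-60,28,64)])/1e3
def f(q):
    A=R.from_euler('z',q[2]).apply(P)+[q[0],q[1],0]; B=R.from_euler('z',-q[2]).apply(atz(s,.064,c)-[q[0],q[1],0])
    return np.r_[(proj(A,c)-uv).ravel(),(B[:,1]-[-.028,.028])*800]
r=least_squares(f,[.55,-.25,-.04],x_scale=[.1]*3);print(r.x,r.fun.round(1))
q=r.x
for yaw in(-.05,): print("front",R.from_euler('z',q[2]).apply([-.06,0,0])[:2]+q[:2])
E
```

```text
[[ 0.4922 -0.2774  0.    ]
 [ 0.4965 -0.2219  0.    ]] [[ 0.4911 -0.277   0.064 ]
 [ 0.4959 -0.2224  0.064 ]] [[ 0.5639 -0.2843  0.064 ]
 [ 0.5664 -0.2277  0.064 ]]
edge [[ 0.551  -0.3235  0.092 ]
 [ 0.5585 -0.1798  0.092 ]] [[ 0.5532 -0.3247  0.078 ]
 [ 0.5608 -0.1789  0.078 ]]
[ 0.5537 -0.2549 -0.087 ] [-0.2 -0.5  0.1 -0.2 -0.6  0.3  0.5  0.4 -0.3  0.2]
front [ 0.4939 -0.2497]
```

```bash
python3 - <<'E'
from h import *
Rt=toolR(-.087,.3); h=np.array([np.cos(-.087),np.sin(-.087),0])
g=np.array([.4939,-.2497,.038])+.031*h; t=g+.019*Rt[:,2]
print(t); rel(t-.09*Rt[:,2],Rt); rel(t,Rt)
E
```

```text
[ 0.5303764  -0.25288148  0.01984861]
dp [-37.6  -9.1 184.8] | 189.0 rot [ 0.008 -0.101  0.05 ] 0.11
dp [-46.6 -10.  274.3] | 278.0 rot [ 0.008 -0.101  0.05 ] 0.11
```

```bash
python3 -m jog '{"dp":[[-38,-9,185],[-38,-9,185],[-38,-9,185],[-38,-9,185],[-38,-9,185],[-38,-9,185],[-38,-9,185]],"delta_rot":[[0.01,-0.1,0.05],[0.01,-0.1,0.05],[0.01,-0.1,0.05],[0.01,-0.1,0.05],[0.01,-0.1,0.05],[0.01,-0.1,0.05],[0.01,-0.1,0.05]],"gripper":[1,1,1,1,1,1,1]}'
python3 - <<'E'
from h import *
Rt=toolR(-.087,.3); rel([.5304,-.2529,.0198],Rt)
im=robot.camera("wrist"); cv2.imwrite("pics/w3.png",im[:,:,::-1])
E
```

```text
time: 4.3
position: [0.5056, -0.2512, 0.1087]
tool_rot: [0.042, 0.988, -0.009, 0.151]
ft_force: [-0.8, 0.0, 0.5]
grip_width: 0.0867
grip_force: 0.0
dp [ 2.9  0.8 92.3] | 92.0 rot [-0.004  0.004  0.003] 0.01
```

View pics/w3.png

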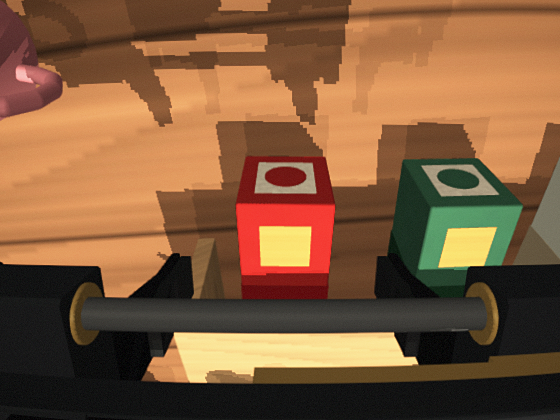

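```bash
python3 -m jog '{"dp":[[1,0,30],[2,1,60],[3,1,85],[3,1,92],[3,1,92],[3,1,92],[3,1,92],[3,1,92],[3,1,92],[3,1,92],[3,1,92],[3,1,92]],"delta_rot":[[0,0,0],[0,0,0],[0,0,0],[0,0,0],[0,0,0],[0,0,0],[0,0,0],[0,0,0],[0,0,0],[0,0,0],[0,0,0],[0,0,0]],"gripper":[1,1,1,1,1,-1,-1,-1,-1,-1,-1,-1]}' 35
python3 - <<'E'
from h import *
o=robot.get_obs(); Rt=toolR(-.087,.3); h=np.array([np.cos(-.087),np.sin(-.087),0]); p=o['position']
rel(p+[0,0,.003],Rt); rel(p+[0,0,.003]-.085*h,Rt)
E
```

```text
time: 5.55
position: [0.5296, -0.2531, 0.0183]
tool_rot: [0.043, 0.988, -0.008, 0.15]
ft_force: [-1.7, 0.2, 5.2]
grip_width: 0.056
grip_force: 35.0
dp [-0.9 -0.  -2.9] | 3.0 rot [-0.003  0.002  0.001] 0.0
dp [ 80.3   0.  -28.2] | 85.0 rot [-0.003  0.002  0.001] 0.0
```

```bash
python3 -m jog '{"dp":[[-1,0,-4],[-1,0,-4],[18,0,-10],[38,0,-16],[58,0,-22],[80,0,-29],[89,0,-32],[89,0,-32],[89,0,-32]],"delta_rot":[[0,0,0],[0,0,0],[0,0,0],[0,0,0],[0,0,0],[0,0,0],[0,0,0],[0,0,0],[0,0,0]],"gripper":[-1,-1,-1,-1,-1,-1,-1,-1,-1]}'
python3 - <<'E'
from h import *
for n in("wrist","scene"):
  im=robot.camera(n); cv2.imwrite(f"pics/{n}4.png",im[:,:,::-1])
im=cv2.imread("pics/scene4.png")[130:370,100:400]
cv2.imwrite("pics/s4c.png",cv2.resize(im,None,fx=2,fy=2))
o=robot.get_obs();rel(o['position']+[-.005,.02,.22],toolR(-.087,.3))
E
```

```text
time: 6.45
position: [0.4525, -0.2464, 0.0379]
tool_rot: [0.048, 0.99, -0.011, 0.129]
ft_force: [0.5, 0.2, -1.0]
grip_width: 0.056
grip_force: 35.0
dp [ -49.6   17.2 -214.6] | 221.0 rot [-0.012 -0.042 -0.007] 0.04
```

View pics/s4c.png

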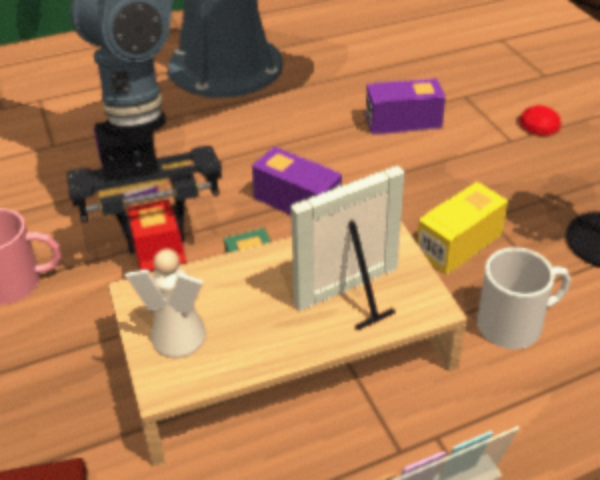

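```bash
python3 - <<'E'
from h import *
o=robot.get_obs();print(o['time'],o['position'],o['q'].round(3),o['ft_force'],o['grip_width'])
E
```

```text
6.55 [ 0.45276361 -0.24631378  0.03760662] [-0.814  0.668  2.03   0.601  0.288 -2.854] [ 0.10176692 -0.14298786 -1.17578123] 0.05600171653798542
```

```bash
python3 - <<'E'
from h import *
rel([.447,-.20,.25],toolR(.08,.3))
E
```

```text
dp [ -44.5   43.4 -208.4] | 217.0 rot [-0.058 -0.042 -0.167] 0.18
```

```bash
python3 -m jog '{"dp":[[-7,2,-28],[-14,6,-60],[-24,14,-100],[-32,24,-140],[-38,34,-180],[-44,43,-208],[-44,43,-208],[-44,43,-208]],"delta_rot":[[0,0,-0.03],[-0.02,0,-0.06],[-0.03,-0.02,-0.1],[-0.06,-0.04,-0.14],[-0.06,-0.04,-0.17],[-0.06,-0.04,-0.17],[-0.06,-0.04,-0.17],[-0.06,-0.04,-0.17]],"gripper":[-1,-1,-1,-1,-1,-1,-1,-1]}'
python3 - <<'E'
from h import *
o=robot.get_obs();print(o['q'].round(3))
rel([.44,.10,.25],toolR(.3,.35))
E
```

```text
time: 7.35
position: [0.4461, -0.1998, 0.2496]
tool_rot: [-0.041, 0.988, 0.007, 0.148]
ft_force: [-0.6, 0.2, -2.5]
grip_width: 0.0558
grip_force: 35.0
[-0.799  0.22   1.917  0.31   0.838 -2.643]
dp [-18.2 299.3   5.5] | 300.0 rot [-0.068 -0.052 -0.205] 0.22
```

```bash
python3 -m jog '{"dp":[[-2,30,0],[-4,70,1],[-7,115,2],[-10,160,3],[-13,205,4],[-15,250,5],[-18,285,5],[-18,299,5],[-18,299,5],[-18,299,5]],"delta_rot":[[0,0,0],[0,0,0],[-0.02,-0.01,-0.05],[-0.03,-0.02,-0.1],[-0.05,-0.04,-0.15],[-0.07,-0.05,-0.2],[-0.07,-0.05,-0.2],[-0.07,-0.05,-0.2],[-0.07,-0.05,-0.2],[-0.07,-0.05,-0.2]],"gripper":[-1,-1,-1,-1,-1,-1,-1,-1,-1,-1]}'
python3 - <<'E'
from h import *
o=robot.get_obs();print(o['q'].round(3))
Rb=(R.from_euler('z',.453)*R.from_euler('y',-.096)); spot=np.array([.548,.2814,.1971])
t=spot-Rb.apply([.084,0,.0137]); Rt=toolR(.453,.096+.303)
print(t); rel(t-Rb.apply([.05,0,0]),Rt)
E
```

```text
time: 8.35
position: [0.4394, 0.0995, 0.249]
tool_rot: [-0.144, 0.975, 0.028, 0.169]
ft_force: [-0.4, 0.5, -2.1]
grip_width: 0.0556
grip_force: 35.0
[-0.129  0.132  2.06   0.241  0.65  -2.164]
[0.47400089 0.24538016 0.17541146]
dp [  1.9 121.2  83.4] | 147.0 rot [-0.052 -0.054 -0.149] 0.17
```

```bash
python3 -m jog '{"dp":[[0,30,20],[1,65,45],[2,100,68],[2,121,83],[2,121,83],[2,121,83],[2,121,83]],"delta_rot":[[-0.01,-0.01,-0.03],[-0.02,-0.03,-0.08],[-0.05,-0.05,-0.15],[-0.05,-0.05,-0.15],[-0.05,-0.05,-0.15],[-0.05,-0.05,-0.15],[-0.05,-0.05,-0.15]],"gripper":[-1,-1,-1,-1,-1,-1,-1]}'
python3 - <<'E'
from h import *
o=robot.get_obs();print(o['q'].round(3),o['position']);np.savez("w5.npz",position=o['position'],tool_rot=o['tool_rot'])
T={n:robot.camera(n) for n in("scene","top","wrist")}
for n in T: cv2.imwrite(f"pics/{n}5.png",T[n][:,:,::-1])
# predicted box corners from the grasp model
Rt=R.from_quat(o['tool_rot']).as_matrix(); Rb=Rt@toolR(0,.303).T
lab=o['position']+Rb@[.084,0,.0137]; print("label",lab,"spot",[.548,.2814,.1971])
P=np.array([(0,y,z) for y in(-.028,.028) for z in(-.032,.032)]+[(-.12,y,.032) for y in(-.028,.028)])
out=[]
for n in("scene","top"):
    uv=proj(P@Rb.T+lab,cam(n)); ctr=uv.mean(0).astype(int); print(n,uv.round(1).tolist())
    x0,y0=ctr-[50,50]; im=cv2.resize(T[n][y0:y0+100,x0:x0+100,::-1],(400,400),interpolation=cv2.INTER_CUBIC)
    for p in uv: cv2.circle(im,tuple(((p+.5-[x0,y0])*4).astype(int)),3,(255,255,0),1)
    print(x0,y0); out.append(im)
cv2.imwrite("pics/c5.png",np.hstack(out))
E
```

```text
time: 9.05
position: [0.4312, 0.2221, 0.1729]
tool_rot: [-0.219, 0.955, 0.042, 0.194]
ft_force: [0.2, 0.4, -2.5]
grip_width: 0.0555
grip_force: 35.0
[ 0.179  0.331  2.129  0.335  0.311 -2.143] [0.43120725 0.22212381 0.172918  ]
label [0.50526622 0.25800338 0.1946347 ] spot [0.548, 0.2814, 0.1971]
scene [[350.8, 184.7], [351.8, 164.0], [361.0, 176.2], [362.2, 156.0], [314.6, 153.0], [325.6, 145.7]]
294 113
top [[209.7, 197.0], [206.9, 194.1], [193.3, 204.0], [189.6, 201.5], [222.5, 230.5], [205.2, 238.1]]
154 160
```

View pics/c5.png

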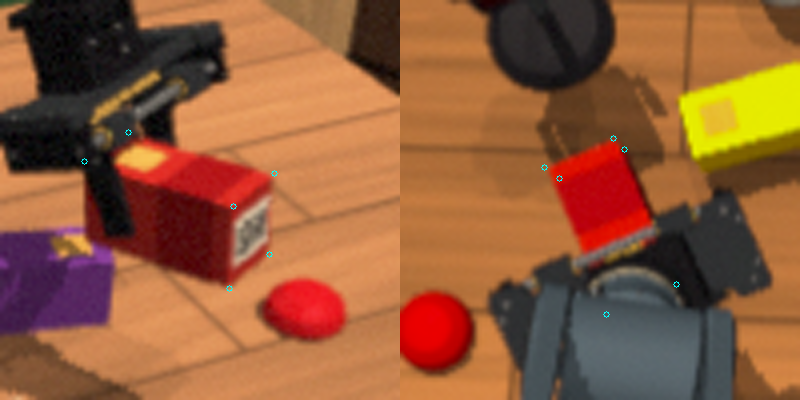

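```bash
python3 - <<'E'
from h import *
rel([.474,.2454,.1754],toolR(.453,.399))
E
```

```text
dp [-45.7   2.   17. ] | 49.0 rot [-0.005  0.001 -0.001] 0.0
```

```bash
python3 -m jog '{"dp":[[-10,0,4],[-22,1,8],[-34,1,12],[-42,2,15],[-46,2,17],[-46,2,17],[-46,2,17],[-46,2,17]],"delta_rot":[[0,0,0],[0,0,0],[0,0,0],[0,0,0],[0,0,0],[0,0,0],[0,0,0],[0,0,0]],"gripper":[-1,-1,-1,-1,-1,-1,-1,-1]}'
python3 - <<'E'
from h import *
o=robot.get_obs();print(o['q'].round(3),o['position'])
T={n:robot.camera(n) for n in("scene","top")}
Rt=R.from_quat(o['tool_rot']).as_matrix(); Rb=Rt@toolR(0,.303).T
lab=o['position']+Rb@[.084,0,.0137]; print("label",lab)
Rh=R.from_euler('z',.453)*R.from_euler('y',-.096); hd=np.array([.6679,.3398,.21])
print("in head",Rh.inv().apply(lab-hd))
B=np.array([(x,y,z) for x in(-.12,0) for y in(-.028,.028) for z in(-.032,.032)])@Rb.T+lab
W=Rh.apply(np.array([(-34,-28,-22),(-34,28,-22),(-34,28,22),(-34,-28,22)])/1e3)+hd
H=Rh.apply(np.array([(x,y,45) for x in(-30,30) for y in(-39,39)])/1e3)+hd
out=[]
for n,(x0,y0) in (("scene",(330,125)),("top",(140,125))):
    im=cv2.resize(T[n][y0:y0+120,x0:x0+120,::-1],(400,400),interpolation=cv2.INTER_CUBIC)
    for Q,col in((B,(255,255,0)),(W,(0,255,0)),(H,(255,0,255))):
        for p in proj(Q,cam(n)): cv2.circle(im,tuple(((p+.5-[x0,y0])*400/120).astype(int)),3,col,1)
    out.append(im)
cv2.imwrite("pics/c6.png",np.hstack(out))
E
```

```text
time: 10.0
position: [0.4725, 0.2463, 0.1744]
tool_rot: [-0.22, 0.955, 0.043, 0.193]
ft_force: [0.0, -0.2, -2.6]
grip_width: 0.056
grip_force: 35.0
[ 0.22   0.378  2.016  0.242  0.37  -2.013] [0.47245748 0.2463249  0.17439105]
label [0.54649541 0.28235654 0.19592697]
in head [-0.13503104  0.00148493 -0.00113518]
```

View pics/c6.png

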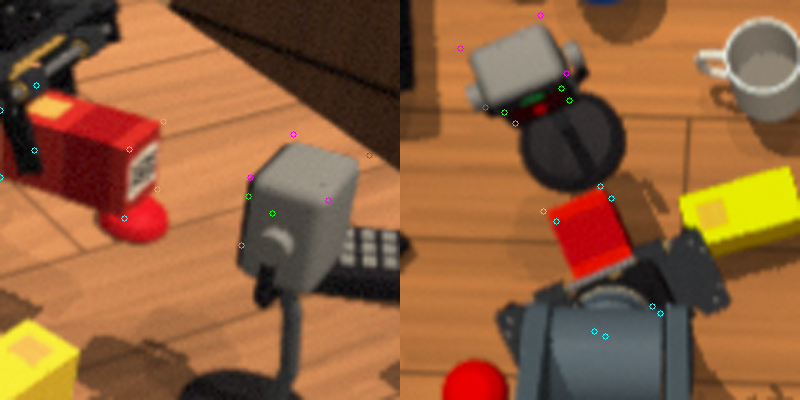

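```bash
python3 -c "
from rig import robot
o=robot.get_obs();print(o['time'],o['position'],abs(o['joint_velocities']).max(),o['grip_force']);print(robot.hand_in())"
```

```text
10.1 [0.47270658 0.24635107 0.17452301] 0.003933283606797988 34.981837179511786
the job is handed in; nothing more can be done
None
```

I drew the red box out from under the riser and handed in at 10.1 s, still holding it steady in front of the scanner. By my measurements the barcode is about 10 cm from the window and centred to within 2 mm; I haven't seen the judge's result.

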